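# Fill the table caddy with the condiments

### The job

Get the wooden table caddy ready to be carried out: stand the ketchup in its larger deep bay, the small green dressing bottle in the smaller deep bay, the shorter pepper mill in the larger low bay and the salt shaker in the smaller low bay, each upright on the floor of its bay, without dropping or knocking over anything. The taller mill, the spice jar and the soft-drink bottle look similar but stay in the kitchen: leave them standing where they are.

Things in the scene. Friction and masses are not known exactly. Their poses are not given: they have to be found in the camera images.
- caddy: wooden caddy, 180 x 176 mm, fixed, facing any way; origin under its centre on the worktop, z up; mm, x by y. Bay floors 9 above the worktop. Deep row, walls 70 high: larger bay 80 x 90 at (45, -38), smaller 80 x 71 at (45, 47.5), 60 high wall between. Spine x -9 to 5, 70 high. Low row, walls 38 high: larger bay 76 x 76 at (-47, 45), smaller 76 x 62 at (-47, -52), an 18 mm toothpick slot between
- salt_shaker_mid (a point): salt shaker: small clear glass with a grey domed, pierced top; 90 mm high, 44 mm across at its widest, 30 mm above its foot, tapering to a 30 mm neck; its firm top, from 66 to 84 mm above the foot, is 34 mm across and can be gripped; about 0.1 kg; its point lies on its axis, half-way up, z along the axis; 45 mm above its foot
- short_mill_mid (a point): the shorter of two wooden pepper mills, medium brown, waisted, with a round head and small metal knob; 150 mm high, 58 mm across at the foot, narrowing to 46 mm at 108 mm above it; the round head above, fixed, is 50 mm across at 121 mm; about 0.18 kg; its point lies on its axis, half-way up, z along the axis; 75 mm above its foot
- dressing_bottle_mid (a point): small green squeeze bottle with a wide, ridged orange cap; 130 mm high, body 34 (x) by 46 (y) mm at most, narrower below the cap; the round cap, from 101 to 130 mm above its foot, is 43 mm across and can be gripped; about 0.08 kg; its point lies on its axis, half-way up, z along the axis; 65 mm above its foot
- ketchup_bottle_mid (a point): ketchup bottle: red, with a pale tan cap; 185 mm high, 63 mm across its straight body up to 131 mm above the foot; the round cap, from 155 to 185 mm above the foot, is 39 mm across and can be gripped; about 0.24 kg; its point lies on its axis, half-way up, z along the axis; 92.5 mm above its foot
- tall_mill_mid (a point): look-alike, stays: the taller, darker wooden pepper mill of the cook, 200 mm high, 58 mm across, loose; its point lies on its axis, half-way up, z along the axis; 100 mm above its foot
- spice_jar_mid (a point): look-alike, stays: spice jar with a red lid, 106 mm high, 45 mm across, loose; its point lies on its axis, half-way up, z along the axis; 53 mm above its foot
- cola_bottle_mid (a point): look-alike, stays: clear plastic soft-drink bottle, dark at the bottom, with a red cap; 214 mm high, 65 mm across, loose; its point lies on its axis, half-way up, z along the axis; 107 mm above its foot
Mind the look-alikes: they are no part of the job. Leave any blue or yellow look-alike of the part that bears ketchup_bottle_mid alone.

How it is judged (in metres and radians):
At the end, for the whole second after the job is handed in: Ketchup in the larger deep bay, green bottle in the smaller, short mill in the larger low bay, salt in the smaller: each within 18 mm of the bay centre in x and y, on the floor to 5 mm, upright to 0.07 rad, released, at rest. Look-alikes within 30 mm of their starts, upright to 0.1 rad (x of salt_shaker_mid in the frame of caddy between -0.065 and -0.029 m and y of salt_shaker_mid in the frame of caddy between -0.07 and -0.034 m and z of salt_shaker_mid in the frame of caddy between 0.049 and 0.059 m and angle between each of salt_shaker_mid, short_mill_mid, ketchup_bottle_mid, dressing_bottle_mid's own z axis and vertical below 0.07 rad and linear speed of each of salt_shaker, short_mill, ketchup_bottle, dressing_bottle below 0.02 m/s and x of short_mill_mid in the frame of caddy between -0.065 and -0.029 m and y of short_mill_mid in the frame of caddy between 0.027 and 0.063 m and z of short_mill_mid in the frame of caddy between 0.079 and 0.089 m and x of ketchup_bottle_mid in the frame of caddy between 0.027 and 0.063 m and y of ketchup_bottle_mid in the frame of caddy between -0.056 and -0.02 m and z of ketchup_bottle_mid in the frame of caddy between 0.0965 and 0.1065 m and x of dressing_bottle_mid in the frame of caddy between 0.027 and 0.063 m and y of dressing_bottle_mid in the frame of caddy between 0.0295 and 0.0655 m and z of dressing_bottle_mid in the frame of caddy between 0.069 and 0.079 m and distance of each of tall_mill_mid, spice_jar_mid, cola_bottle_mid from where it was at the start of the episode below 0.03 m and angle between each of tall_mill_mid, spice_jar_mid, cola_bottle_mid's own z axis and vertical below 0.1 rad); the robot touches nothing.
It fails at once if one of the bottles, mills, jars or shakers is tipped over (angle between any of salt_shaker_mid, short_mill_mid, dressing_bottle_mid, ketchup_bottle_mid, tall_mill_mid, spice_jar_mid, cola_bottle_mid's own z axis and vertical above 1 rad).
It fails at once if one of the four things is dropped (falls freely, faster than 0.7 m/s, about 25 mm of fall) instead of being set down ((linear speed of salt_shaker above 0.7 m/s and contact force between the fingers and salt_shaker below 0.1 N) or (linear speed of short_mill above 0.7 m/s and contact force between the fingers and short_mill below 0.1 N) or (linear speed of dressing_bottle above 0.7 m/s and contact force between the fingers and dressing_bottle below 0.1 N) or (linear speed of ketchup_bottle above 0.7 m/s and contact force between the fingers and ketchup_bottle below 0.1 N)).
It also fails if it takes over 120 s, if anything falls off the work surface, if the arm or the gripper's body presses on something with over 40 N, if the wrist force passes 120 N, or if a joint passes its speed limit or range.

### The arm

A 6-joint arm with a two-finger parallel gripper is mounted at the origin on a cart in front of the work surface, level with it; the furniture and walls round the work are solid. World frame = base frame: x ahead of the robot, y to its left, z up, the work surface at z = 0. Lengths are in mm, angles in degrees, forces in N, time in s.
With the tool pointing down it reaches from about 325 to 850 mm from the base axis. Payload 15.5 kg.
Tool frame: the origin (TCP) lies between the finger pads; the fingertips stand 22 mm ahead of it and the grasp point (between the pads) lies 3 mm ahead of it; z points along the fingers, y is the line along which they close (so a half turn about z gives the same grasp; the last joint's range is limited). The gripper opens to 91 mm and grips with 3 to 60 N. Pads are 32 mm wide; open, the fingers measure 118 mm over their backs; the gripper's body (76 mm by 178 mm) begins 60 mm behind the grasp point.
Start: joints at [-74.055, 28.281, 77.091, -0, 74.628, -5.472], TCP at [228.223, -581.842, 235.915] pointing down, gripper open.
Joint ranges: [-166.48, 166.48], [-47.26, 123.95], [12.59, 153.08], [-70.14, 250.14], [6.76, 159.57], [-176.63, 176.63]. Speed limits (degrees/s): [108.29, 108.29, 147.25, 172.46, 172.46, 172.46].

### API

Orientations are given as a 3x3 rotation matrix whose columns are the frame's x, y, z axes.
In Python, from plant import bot gives the robot as it stands.
- The arm moves only by the shell command python3 -m pendant 'ROWS' [OPENING] [FORCE]. ROWS is JSON, a list that holds one entry, the list of rows, each a list of 6 numbers: the shift along the tool's x, y, z in mm, then the turn, a rotation vector about the tool's x, y, z in degrees. A call has 1 to 8 rows; each row shifts and turns the commanded pose from where the row before left it, along the tool's axes as they then stand; what a row does not reach is not made up. A row lasts 1/10 s, in which the tool goes at most 50 mm and 8.59 degrees, less where a joint would pass 70% of its speed; a pose out of reach is approached as far as the arm can. A call with a gripper value outside its range is refused whole. OPENING is the closure, from 0 (fully open) to 1 (shut), set as the call begins (- or left out, the last holds). The fingers move at their own pace and stop on an object; FORCE is the grip in N (left out, the last holds). Time passes only in rows, so rows that do not move let the fingers close. It gives the time, the measured TCP pose, the force, the opening and the grip force at its end, in the units of the state.
- bot.get_state(): the state, without advancing time (a new reading comes with each control period).
- bot.capture(name): name is "side" or "top" or "wrist"; returns a dict with "frame" (420x560x3 uint8, blue, green, red), "range_z" (420x560 float32, mm along the optical axis (not along the pixel's ray), 0 where there is no reading), "camera_matrix" (3x3 intrinsics, pixels), "camera_from_world" (4x4, takes a point from world to camera coordinates). Camera axes: x right, y up, looking along -z (the intrinsics and any distortion apply to the point x, -y, -z); pixel columns grow to the right and rows downward; lengths in mm; the calibration is good to about 2 mm. A picture is of the moment at which its call begins.
- bot.finish_job(): hands the job in; it is judged then, once.
The state is a dict: "clock": time; "q": joint angles; "qd": joint speeds; "effort": joint torques, N m; "ee_pos": TCP position; "ee_rot": TCP orientation; "force": force on the tool from outside, world axes, zero at the start; "moment": the same for the moment, N m; "grip_width": finger opening in mm; "grasp_force": force on a finger pad.
Only numpy, scipy, OpenCV 4.12 (cv2) and the standard library are available. Lean on these libraries where they do the work, as an engineer would, in place of code of your own. Each camera call takes 0.05 s, during which the arm holds its last target. There are 200 camera calls.

## Working session

There is one attempt and no reset: what is moved stays moved. The work goes in short steps, Python scripts to look and compute and a shell command to move; the robot and the scene stay as the last step left them, time stands still between calls to the robot, and variables do not carry over. Pictures are saved under pics/ and viewed, at most 14 in all, crops included, and the job is handed in when it is done.

```bash
ls; mkdir -p pics; cat > h.py <<'E'
import numpy as np, cv2
from plant import bot
def cap(n):
    c=bot.capture(n); K=np.array(c["camera_matrix"]); T=np.array(c["camera_from_world"]); z=c["range_z"]
    v,u=np.mgrid[:z.shape[0],:z.shape[1]]
    P=np.stack([(u-K[0,2])/K[0,0]*z,-(v-K[1,2])/K[1,1]*z,-z],-1)
    W=(P-T[:3,3])@T[:3,:3]
    W[z<=0]=np.nan
    return c["frame"],W,c
E
python3 - <<'E'
from h import *
for n in("top","side"):
    f,W,c=cap(n); cv2.imwrite(f"pics/{n}0.png",f); np.savez(f"{n}0.npz",f=f,W=W)
    T=np.array(c["camera_from_world"]);print(n,-T[:3,:3].T@T[:3,3],[k for k in c])
s=bot.get_state();print(s["clock"],s["ee_pos"],s["ee_rot"],s["grip_width"])
E
```

```text
pics
top [ 219.82032255   61.47976898 1166.15680642] ['frame', 'range_z', 'camera_matrix', 'camera_from_world']
side [ -238.14400969 -1021.4544249    606.98994256] ['frame', 'range_z', 'camera_matrix', 'camera_from_world']
0.1 [ 228.14592334 -581.51753997  235.39049152] [[ 9.30942737e-01  3.65165073e-01 -2.98996090e-04]
 [ 3.65165177e-01 -9.30942122e-01  1.07679431e-03]
 [ 1.14859619e-04 -1.11161680e-03 -9.99999376e-01]] 91.59642655231656
```

View pics/top0.png

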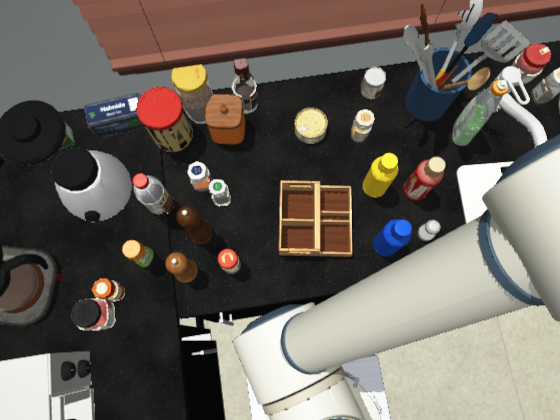

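View pics/side0.png

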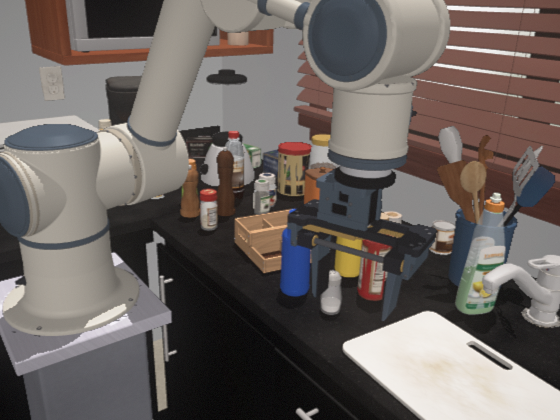

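The overview shows the caddy at (317,218), ketchup at (428,178), salt at (429,231) and the short mill at (180,266). The tall mill is at (195,220), spice jar at (229,260), cola at (150,190), and the dressing bottle is probably at (137,253). Next I measure them.

```bash
python3 - <<'E'
from h import *
d=np.load("top0.npz");f,W=d["f"],d["W"]
im=cv2.resize(f[150:340,60:260],None,fx=4,fy=4,interpolation=cv2.INTER_CUBIC)[:600];
im=cv2.resize(f[160:310,70:270],None,fx=4,fy=4,interpolation=cv2.INTER_CUBIC);cv2.imwrite("pics/crop1.png",im)
for n,(u,v) in dict(ketchup=(433,166),salt=(429,231),short=(178,260),tall=(186,215),spice=(229,257),cola=(142,181),dress=(133,247),oth=(103,286),blue=(402,228),yel=(388,162),sp1=(199,172),sp2=(219,187)).items():
    w=W[v-16:v+17,u-16:u+17].reshape(-1,3); 
    c=W[v-3:v+4,u-3:u+4].reshape(-1,3); zc=np.nanmax(c[:,2])
    m=(w[:,2]>zc-12)&(w[:,2]<zc+8)
    # mid of extents
    p=w[m]; print(n,"zmax %.0f"%np.nanmax(w[:,2]),"zc %.0f"%zc,"cen",((np.nanpercentile(p,3,axis=0)+np.nanpercentile(p,97,axis=0))/2).round(),"ext",np.ptp(p,axis=0).round(), m.sum())
# caddy
R=W[170:265,270:362]; m=(R[...,2]>60)&(R[...,2]<80); p=R[m][:,:2].astype(np.float32)
print("spine/deep top",len(p),cv2.minAreaRect(p))
m=(R[...,2]>32)&(R[...,2]<80); p=R[m][:,:2].astype(np.float32)
print("all",len(p),cv2.minAreaRect(p))
g=np.nan_to_num(W[:,:,2])
for v in range(176,264,5): print(v," ".join("%3d"%x for x in g[v,274:360:4]))
E
```

```text
ketchup zmax 191 zc 189 cen [ 541. -337.  183.] ext [39. 39. 14.] 233
salt zmax 688 zc 91 cen [ 423. -335.   85.] ext [32. 31. 12.] 130
short zmax 152 zc 150 cen [423. 272. 144.] ext [28. 20. 14.] 44
tall zmax 202 zc 202 cen [516. 228. 196.] ext [10. 11. 12.] 27
spice zmax 111 zc 109 cen [419. 158. 105.] ext [43. 43. 14.] 291
cola zmax 218 zc 217 cen [597. 313. 212.] ext [31. 31. 13.] 188
dress zmax 134 zc 134 cen [470. 367. 128.] ext [39. 40. 12.] 263
oth zmax 107 zc 102 cen [394. 455.  97.] ext [51. 58. 16.] 346
blue zmax 191 zc 189 cen [ 411. -231.  184.] ext [36. 37. 14.] 243
yel zmax 191 zc 188 cen [ 566. -235.  183.] ext [38. 37. 15.] 229
sp1 zmax 107 zc 104 cen [632. 195.  99.] ext [74. 63. 15.] 326
sp2 zmax 107 zc 107 cen [608. 166. 100.] ext [66. 52. 12.] 237
spine/deep top 774 ((504.25, -26.104225158691406), (99.08240509033203, 177.81809997558594), 79.82772064208984)
all 1583 ((497.0860595703125, -66.05445861816406), (180.23654174804688, 177.82705688476562), 79.83699035644531)
176  -5   0   0  -1  -1   2  -3   2  -1  -1  -1  -2  -4  -3   0   1   0   0  -3  -3  -5   0
181   
[... 857 characters left out ...]
   9  11  52  68   6   8  10   0  10   3   5  38   3   1
231   0  -1   5   9   7   9  10   8   8  10  56  66   5   3   5   6   6   3  10  35   0  -4
236   0  -1  11   8   9   8  10   4  10   3  62  69   9   6  11  10  10   7   9  35  -2   2
241  -3   1   6   8   7   9   7   7   8   7  58  70   9  11   5   5  11  10  11  38  -8  -3
246  -2  -1   9  10   6   9   7   8   7   4  59  68   8  10   9   5   3   5  14  33   2   1
251   5  -5  60  64  65  66  63  66  67  69  69  73   7   6   8   6   2  10   8  31   1   1
256  -3  -3   2   3   0   2  -2  -2   1   0  -1   0   4   3   2   3   9   4   6  14  -3  -1
261  -2  -3  -1  -2   0   0  -3  -4   2  -1   1  -3   0   0  -2  -4  -4   0   0   0   1   6
```

View pics/crop1.png

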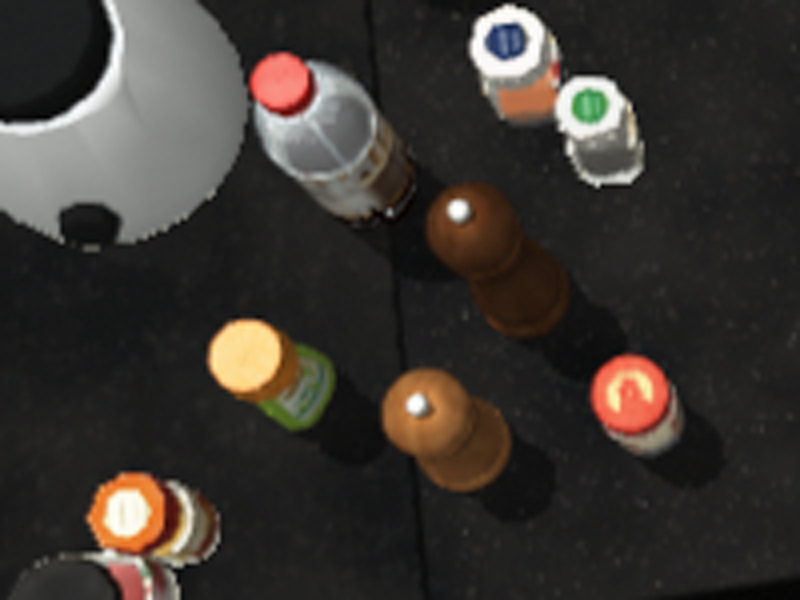

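The cap at crop (250,357) on a green body is the dressing bottle. The caddy's centre is (497,-66), its x axis at 79.8° (fit 180×178, deep strip 99 wide, both consistent). Now I refine the mill and check for obstacles around the path.

```bash
python3 - <<'E'
from h import *
d=np.load("top0.npz");f,W=d["f"],d["W"]
for n,(u,v,r,z0,z1) in dict(short=(178,262,22,105,136),tall=(188,216,22,150,190)).items():
    w=W[v-r:v+r,u-r:u+r].reshape(-1,3); p=w[(w[:,2]>z0)&(w[:,2]<z1)]
    print(n,len(p),cv2.minEnclosingCircle(p[:,:2].astype(np.float32)))
    A=np.c_[2*p,np.ones(len(p))];s=np.linalg.lstsq(A,(p**2).sum(1),rcond=None)[0];print(s[:3],(s[3]+s[:3]@s[:3])**.5)
X=W.reshape(-1,3);X=np.r_[X,np.load("side0.npz")["W"].reshape(-1,3)]
m=(X[:,2]>150)&(X[:,2]<420)&(X[:,0]>250)&(X[:,0]<800)&(abs(X[:,1])<600)
h={}
for p in X[m]:
    k=(int(p[0]//50)*50,int(p[1]//50)*50);h.setdefault(k,[]).append(p[2])
for k in sorted(h):
    if len(h[k])>8: print(k,int(np.max(h[k])),end="; ")
E
```

```text
short 289 ((423.8924865722656, 271.4894104003906), 25.22809600830078)
[423.99120431 272.20432344 114.47878398] 25.211479322179017
tall 391 ((514.459716796875, 227.78335571289062), 25.291786193847656)
[515.46978016 228.03427776 165.09465267] 24.069463242249473
(250, -600) 402; (250, -100) 419; (250, -50) 415; (250, 0) 419; (250, 50) 345; (250, 100) 322; (250, 500) 218; (250, 550) 419; (300, 550) 419; (350, -250) 188; (350, 550) 419; (400, -250) 191; (400, 550) 419; (450, 200) 188; (450, 550) 267; (500, -600) 170; (500, -400) 187; (500, -350) 190; (500, -250) 185; (500, 200) 202; (550, -600) 176; (550, -350) 188; (550, -300) 187; (550, -250) 190; (550, 250) 216; (550, 300) 218; (600, -600) 173; (600, -550) 177; (600, 250) 216; (600, 300) 218; (600, 400) 356; (600, 450) 374; (600, 500) 356; (600, 550) 418; (650, -600) 154; (650, -550) 257; (650, -500) 301; (650, -450) 308; (650, -400) 277; (650, 400) 366; (650, 450) 375; (650, 500) 415; (650, 550) 419; (700, -550) 326; (700, -500) 293; (700, -450) 286; (700, -400) 302; (700, -350) 339; (700, 250) 153; (700, 400) 356; (700, 450) 370; (700, 500) 416; (700, 550) 419; (750, -550) 334; (750, -500) 334; (750, -450) 170; (750, -400) 291; (750, -350) 333; (750, -300) 332; (750, 200) 155; (750, 250) 154; (750, 300) 155; (750, 550) 419;
```

```bash
python3 -m pendant '[[[0,0,-30,0,0,0],[30,-10,0,0,0,0],[30,-10,0,0,0,0],[30,-10,0,0,0,0]]]' 0.0 20
```

```text
clock: 0.5
ee_pos: [301.6, -520.2, 265.8]
ee_rot: [[0.931, 0.365, -0.0], [0.365, -0.931, 0.0], [0.0, -0.0, -1.0]]
force: [0.3, 0.9, -0.9]
grip_width: 91.1
grasp_force: 0.0
```

```bash
python3 -m pendant '[[[41,-12,0,0,0,0],[41,-12,0,0,0,0],[41,-12,0,0,0,0],[41,-12,0,0,0,0],[41,-12,0,0,0,0],[41,-12,0,0,0,0],[41,-12,0,0,0,0],[3,1,0,0,0,0]]]'; python3 -m pendant '[[[0,0,0,0,0,0],[0,0,0,0,0,0]]]' 0.3
python3 - <<'E'
from h import *
print(bot.get_state()["q"]);f,W,c=cap("wrist");cv2.imwrite("pics/w1.png",f)
E
```

```text
clock: 1.3
ee_pos: [543.8, -334.5, 265.4]
ee_rot: [[0.93, 0.369, 0.0], [0.369, -0.93, 0.001], [0.001, -0.001, -1.0]]
force: [-0.2, -0.6, -0.7]
grip_width: 91.0
grasp_force: 0.0
clock: 1.5
ee_pos: [540.0, -338.4, 265.6]
ee_rot: [[0.931, 0.365, -0.001], [0.365, -0.931, 0.0], [-0.001, -0.0, -1.0]]
force: [-1.0, 0.0, -0.4]
grip_width: 78.0
grasp_force: 0.0
[-3.74319729e+01  2.78879446e+01  7.29038679e+01 -1.81605305e-02
  7.92481651e+01  3.11807160e+01]
```

View pics/w1.png

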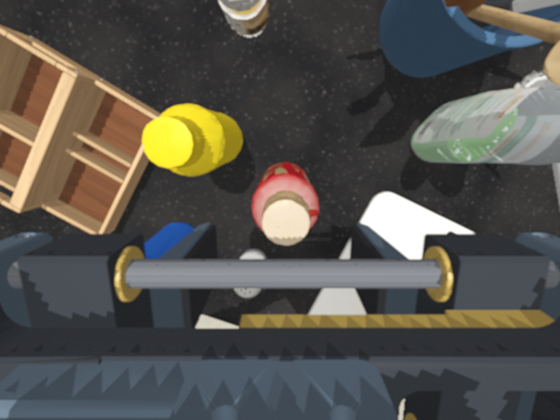

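The wrist view shows the ketchup cap (287,220) centred between the fingers. I descend onto it.

```bash
python3 - <<'E'
from h import *
f,W,c=cap("wrist")
p=W[200:242,262:314].reshape(-1,3);p=p[p[:,2]>175];print(len(p),p.min(0),p.max(0))
E
python3 -m pendant '[[[1,0,18,0,0,0],[0,0,18,0,0,0],[0,0,18,0,0,0],[0,0,18,0,0,0],[0,0,14,0,0,0],[0,0,3,0,0,0],[0,0,0,0,0,0]]]' 0.3
python3 -m pendant '[[[0,0,0,0,0,0],[0,0,0,0,0,0],[0,0,0,0,0,0],[0,0,0,0,0,0],[0,0,0,0,0,0],[0,0,0,0,0,0]]]' 1 25
```

```text
1690 [ 522.6612128  -358.05414742  175.0542978 ] [ 558.93961007 -320.77058254  187.5541174 ]
clock: 2.3
ee_pos: [541.3, -337.8, 176.8]
ee_rot: [[0.931, 0.365, -0.0], [0.365, -0.931, 0.0], [-0.0, -0.0, -1.0]]
force: [0.7, -0.8, -0.6]
grip_width: 63.7
grasp_force: 0.0
clock: 2.9
ee_pos: [541.9, -337.8, 177.4]
ee_rot: [[0.931, 0.365, 0.001], [0.365, -0.931, -0.001], [0.0, 0.001, -1.0]]
force: [0.7, -1.5, 5.4]
grip_width: 39.0
grasp_force: 25.0
```

```bash
python3 -m pendant '[[[0,0,-10,0,0,0],[0,0,-25,0,0,0],[0,0,-35,0,0,0],[0,0,-40,0,0,0],[0,0,-40,0,0,0],[0,0,-35,0,0,0],[0,0,-25,0,0,0],[0,0,-10,0,0,0]]]'
python3 -m pendant '[[[4,-10,0,0,0,0],[8,-20,0,0,0,0],[10,-25,0,0,0,0],[10,-25,0,0,0,0],[10,-25,0,0,0,0],[10,-25,0,0,0,0],[10,-25,0,0,0,0],[10,-25,0,0,0,0]]]'
python3 -m pendant '[[[10,-25,0,0,0,0],[10,-25,0,0,0,0],[8,-20,0,0,0,0],[6,-16,0,0,0,0],[4,-12,0,0,0,0],[3,-9,0,0,0,0],[0,0,0,0,0,0],[0,0,0,0,0,0]]]'
```

```text
clock: 3.7
ee_pos: [541.9, -337.6, 399.9]
ee_rot: [[0.931, 0.365, 0.003], [0.365, -0.931, -0.002], [0.002, 0.003, -1.0]]
force: [0.2, -0.5, -2.0]
grip_width: 38.7
grasp_force: 25.0
clock: 4.5
ee_pos: [541.7, -140.6, 395.1]
ee_rot: [[0.931, 0.366, -0.003], [0.366, -0.931, 0.001], [-0.002, -0.002, -1.0]]
force: [1.0, 0.3, -2.7]
grip_width: 39.0
grasp_force: 25.0
clock: 5.3
ee_pos: [541.9, -29.2, 396.7]
ee_rot: [[0.931, 0.365, -0.0], [0.365, -0.931, -0.0], [-0.0, -0.0, -1.0]]
force: [-0.2, 0.2, -1.8]
grip_width: 38.4
grasp_force: 25.0
```

```bash
python3 -m pendant '[[[0,0,15,0,0,0],[0,0,30,0,0,0],[0,0,35,0,0,0],[0,0,35,0,0,0],[0,0,30,0,0,0],[0,0,20,0,0,0],[0,0,10,0,0,0],[0,0,5,0,0,0]]]'
python3 - <<'E'
from h import *
f,W,c=cap("side");cv2.imwrite("pics/s1.png",f)
E
python3 -m pendant '[[[0,0,10,0,0,0],[0,0,8,0,0,0],[0,0,4,0,0,0],[0,0,2,0,0,0],[0,0,2,0,0,0],[0,0,2,0,0,0]]]'
```

```text
clock: 6.1
ee_pos: [542.0, -29.6, 216.3]
ee_rot: [[0.931, 0.364, -0.001], [0.364, -0.931, 0.0], [-0.001, -0.0, -1.0]]
force: [-1.2, 0.3, -1.8]
grip_width: 38.7
grasp_force: 25.0
clock: 6.75
ee_pos: [542.2, -29.1, 189.0]
ee_rot: [[0.931, 0.365, 0.0], [0.365, -0.931, -0.0], [0.0, 0.0, -1.0]]
force: [-0.8, 0.6, -2.9]
grip_width: 38.7
grasp_force: 25.0
```

View pics/s1.png

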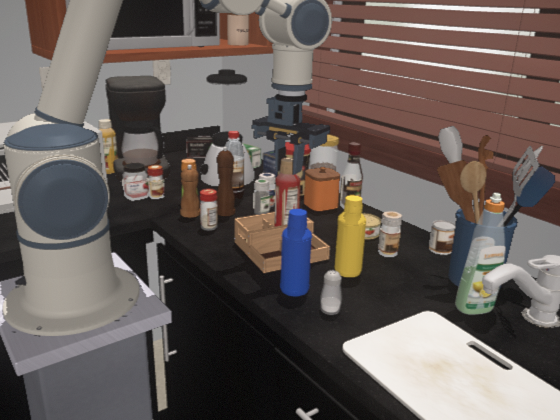

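The side view shows the ketchup (287,200) hanging upright in the back bay of the caddy. I lower it to contact, release and rise.

```bash
python3 -m pendant '[[[0,0,1.5,0,0,0],[0,0,1,0,0,0],[0,0,0.5,0,0,0],[0,0,0,0,0,0]]]'
python3 -m pendant '[[[0,0,0,0,0,0],[0,0,0,0,0,0],[0,0,0,0,0,0]]]' 0.3 25
```

```text
clock: 7.15
ee_pos: [542.4, -29.1, 186.4]
ee_rot: [[0.931, 0.365, 0.001], [0.365, -0.931, -0.0], [0.001, 0.0, -1.0]]
force: [-0.2, -0.4, 4.8]
grip_width: 38.9
grasp_force: 25.0
clock: 7.45
ee_pos: [542.0, -29.1, 185.9]
ee_rot: [[0.931, 0.365, -0.0], [0.365, -0.931, 0.0], [-0.0, -0.0, -1.0]]
force: [-0.0, -0.1, -0.3]
grip_width: 59.7
grasp_force: 0.0
```

```bash
python3 -m pendant '[[[0,0,-20,0,0,0],[0,0,-35,0,0,0],[0,0,-35,0,0,0],[0,0,0,0,0,-7.3],[0,0,0,0,0,-7.3],[0,0,0,0,0,-7.3],[0,0,0,0,0,-7.3]]]'
python3 -m pendant '[[[0,0,0,0,0,-7.3],[0,0,0,0,0,-7.3],[0,0,0,0,0,-7.3],[0,0,0,0,0,-7.3],[-20,-4,0,0,0,0],[-35,-7,0,0,0,0],[-40,-8,0,0,0,0],[-40,-8,0,0,0,0]]]'
python3 -m pendant '[[[-40,-8,0,0,0,0],[-40,-8,0,0,0,0],[-40,-8,0,0,0,0],[-35,-7,0,0,0,0],[-20,-4,0,0,0,0],[-12,-1,0,0,0,0],[0,0,0,0,0,0],[0,0,0,0,0,0]]]'
python3 - <<'E'
from h import *
f,W,c=cap("wrist");cv2.imwrite("pics/w2.png",f);np.savez("w2.npz",W=W)
X=W.reshape(-1,3);m=(X[:,2]>76)&(X[:,2]<95)&(abs(X[:,0]-423)<30)&(abs(X[:,1]+335)<30)
p=X[m];print(len(p),p.min(0),p.max(0));print(bot.get_state()["q"])
E
```

```text
clock: 8.15
ee_pos: [542.0, -29.1, 275.9]
ee_rot: [[0.63, 0.776, -0.0], [0.776, -0.63, 0.0], [-0.0, -0.0, -1.0]]
force: [0.3, 0.0, -0.5]
grip_width: 64.0
grasp_force: 0.0
clock: 8.95
ee_pos: [491.0, -158.2, 275.9]
ee_rot: [[0.176, 0.984, 0.0], [0.984, -0.176, -0.0], [-0.0, 0.0, -1.0]]
force: [1.2, 0.4, 0.4]
grip_width: 63.7
grasp_force: 0.0
clock: 9.75
ee_pos: [423.4, -334.1, 275.8]
ee_rot: [[0.177, 0.984, -0.0], [0.984, -0.177, 0.0], [0.0, -0.0, -1.0]]
force: [-0.5, -0.6, 0.7]
grip_width: 63.6
grasp_force: 0.0
678 [ 405.88212011 -352.88942271   76.01116863] [ 439.85875139 -319.35799913   90.22924421]
[-4.46052900e+01  1.91342600e+01  8.59544979e+01  1.66109109e-02
  7.49311174e+01 -3.44693259e+01]
```

View pics/w2.png

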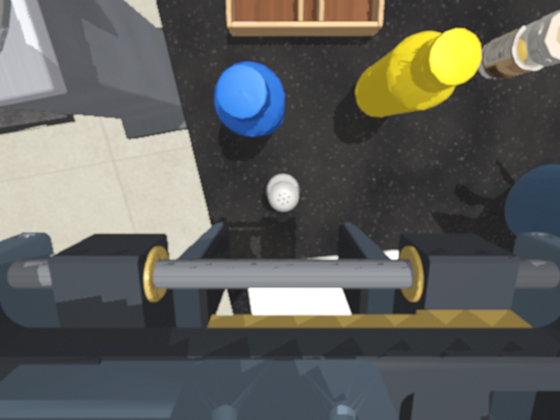

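The salt shaker (283,192) is at (423,-336), 90 mm high, between the fingers and clear of the blue bottle (250,98). I descend.

```bash
python3 -m pendant '[[[-2,0,20,0,0,0],[0,0,35,0,0,0],[0,0,40,0,0,0],[0,0,40,0,0,0],[0,0,30,0,0,0],[0,0,20,0,0,0],[0,0,12,0,0,0],[0,0,0,0,0,0]]]' 0.3
python3 -m pendant '[[[0,0,0,0,0,0],[0,0,0,0,0,0],[0,0,0,0,0,0],[0,0,0,0,0,0],[0,0,0,0,0,0],[0,0,0,0,0,0]]]' 1 15
```

```text
clock: 10.6
ee_pos: [422.7, -335.7, 78.0]
ee_rot: [[0.176, 0.984, -0.001], [0.984, -0.176, 0.002], [0.001, -0.002, -1.0]]
force: [0.1, 0.1, -0.2]
grip_width: 64.2
grasp_force: 0.0
clock: 11.2
ee_pos: [423.1, -337.1, 79.5]
ee_rot: [[0.177, 0.984, 0.001], [0.984, -0.177, -0.001], [-0.001, 0.001, -1.0]]
force: [-0.2, -0.1, 7.3]
grip_width: 33.8
grasp_force: 14.8
```

```bash
python3 -m pendant '[[[0,0,-10,0,0,0],[0,0,-25,0,0,0],[0,0,-35,0,0,0],[0,0,-40,0,0,0],[0,0,-40,0,0,0],[0,0,-35,0,0,0],[0,0,-20,0,0,0],[0,0,-10,0,0,0]]]'
python3 -m pendant '[[[12,4,0,0,0,0],[25,8,0,0,0,0],[30,10,0,0,0,0],[36,12,0,0,0,0],[36,12,0,0,0,0],[36,12,0,0,0,0],[30,10,0,0,0,0],[18,6,0,0,0,0]]]'
python3 -m pendant '[[[9,3,0,0,0,0],[0,0,0,0,0,0],[0,0,0,0,0,0]]]'
```

```text
clock: 12.0
ee_pos: [423.0, -337.1, 296.5]
ee_rot: [[0.177, 0.984, 0.002], [0.984, -0.177, -0.002], [-0.002, 0.002, -1.0]]
force: [0.4, -0.8, -1.2]
grip_width: 33.5
grasp_force: 14.5
clock: 12.8
ee_pos: [535.2, -127.3, 292.3]
ee_rot: [[0.175, 0.985, -0.002], [0.985, -0.175, 0.001], [0.001, -0.003, -1.0]]
force: [1.2, -1.1, -0.2]
grip_width: 33.2
grasp_force: 14.5
clock: 13.1
ee_pos: [539.0, -122.4, 293.4]
ee_rot: [[0.177, 0.984, -0.001], [0.984, -0.177, 0.0], [-0.0, -0.001, -1.0]]
force: [0.4, 0.5, -0.8]
grip_width: 33.1
grasp_force: 14.5
```

```bash
python3 -m pendant '[[[1,1,15,0,0,0],[0,0,30,0,0,0],[0,0,35,0,0,0],[0,0,35,0,0,0],[0,0,30,0,0,0],[0,0,20,0,0,0],[0,0,10,0,0,0],[0,0,5,0,0,0]]]'
python3 -m pendant '[[[0,0,8,0,0,0],[0,0,6,0,0,0],[0,0,4,0,0,0],[0,0,2,0,0,0],[0,0,1,0,0,0],[0,0,0,0,0,0]]]'
```

```text
clock: 13.9
ee_pos: [540.2, -121.9, 113.3]
ee_rot: [[0.178, 0.984, -0.001], [0.984, -0.178, 0.0], [0.0, -0.001, -1.0]]
force: [0.2, 0.3, -0.2]
grip_width: 33.8
grasp_force: 14.5
clock: 14.5
ee_pos: [540.8, -121.3, 93.0]
ee_rot: [[0.177, 0.984, 0.0], [0.984, -0.177, -0.0], [-0.0, 0.0, -1.0]]
force: [-0.6, -0.2, -0.5]
grip_width: 33.6
grasp_force: 14.5
```

```bash
python3 -m pendant '[[[0,0,1.5,0,0,0],[0,0,1,0,0,0],[0,0,1,0,0,0],[0,0,0,0,0,0]]]'
python3 -m pendant '[[[0,0,1,0,0,0],[0,0,0,0,0,0]]]'
```

```text
clock: 14.9
ee_pos: [540.7, -121.3, 89.3]
ee_rot: [[0.177, 0.984, -0.0], [0.984, -0.177, 0.0], [0.0, -0.0, -1.0]]
force: [0.7, 0.2, -2.0]
grip_width: 33.5
grasp_force: 14.5
clock: 15.1
ee_pos: [540.8, -121.3, 88.5]
ee_rot: [[0.177, 0.984, 0.0], [0.984, -0.177, -0.0], [-0.0, 0.0, -1.0]]
force: [-0.2, 0.3, 1.1]
grip_width: 32.9
grasp_force: 14.6
```

```bash
python3 -m pendant '[[[0,0,0.7,0,0,0],[0,0,0,0,0,0]]]'
python3 -m pendant '[[[0,0,0,0,0,0],[0,0,0,0,0,0],[0,0,0,0,0,0]]]' 0.3 
python3 -m pendant '[[[0,0,-20,0,0,0],[0,0,-30,0,0,0],[0,0,-35,0,0,0],[0,0,-35,0,0,0],[0,0,-30,0,0,0],[0,0,-20,0,0,0],[0,0,0,0,0,0]]]' 
python3 - <<'E'
from h import *
f,W,c=cap("top");cv2.imwrite("pics/t2.png",f[130:290,250:470].repeat(3,0).repeat(3,1))
f,W,c=cap("side");cv2.imwrite("pics/s2.png",f)
E
```

```text
clock: 15.3
ee_pos: [541.0, -121.4, 88.3]
ee_rot: [[0.177, 0.984, 0.001], [0.984, -0.177, -0.0], [-0.0, 0.001, -1.0]]
force: [-2.4, 1.1, 10.9]
grip_width: 33.7
grasp_force: 15.3
clock: 15.6
ee_pos: [540.7, -121.3, 87.6]
ee_rot: [[0.177, 0.984, -0.0], [0.984, -0.177, 0.0], [0.0, -0.0, -1.0]]
force: [-0.1, -0.3, -0.2]
grip_width: 54.7
grasp_force: 0.0
clock: 16.3
ee_pos: [541.9, -121.7, 260.5]
ee_rot: [[0.177, 0.984, 0.004], [0.984, -0.177, -0.001], [-0.001, 0.005, -1.0]]
force: [-0.0, -0.7, -0.1]
grip_width: 63.9
grasp_force: 0.0
```

View pics/s2.png

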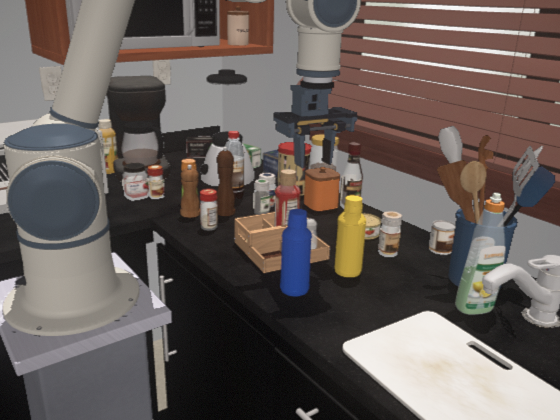

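The ketchup is upright in its bay and the salt (312,235) stands in its own. Next I go to the dressing bottle, first high across, then turn.

```bash
python3 -m pendant '[[[0,0,-30,0,0,0],[20,-7,0,0,0,0],[36,-12,0,0,0,0],[40,-13,0,0,0,0],[40,-13,0,0,0,0],[40,-13,0,0,0,0],[40,-14,0,0,0,0],[40,-14,0,0,0,0]]]'
python3 -m pendant '[[[40,-14,0,0,0,0],[40,-14,0,0,0,0],[40,-14,0,0,0,0],[40,-13,0,0,0,0],[32,-10,0,0,0,0],[20,-6,0,0,0,0],[0,0,0,0,0,-8],[0,0,0,0,0,-8]]]'
python3 -m pendant '[[[0,0,0,0,0,-8],[0,0,0,0,0,-8],[0,0,0,0,0,-8],[0,0,0,0,0,-8],[0,0,0,0,0,-8],[0,0,0,0,0,-8],[0,0,0,0,0,-8],[0,0,0,0,0,-8]]]'
python3 -m pendant '[[[0,0,20,0,0,-8],[0,0,20,0,0,-2],[0,0,0,0,0,0],[0,0,0,0,0,0]]]'
python3 - <<'E'
from h import *
f,W,c=cap("wrist");cv2.imwrite("pics/w3.png",f)
X=W.reshape(-1,3);m=(X[:,2]>115)&(X[:,2]<138)&(abs(X[:,0]-470)<32)&(abs(X[:,1]-367)<32)
p=X[m];print(len(p),p.min(0),p.max(0));print(bot.get_state()["q"])
E
```

```text
clock: 17.2
ee_pos: [500.3, 147.4, 286.4]
ee_rot: [[0.177, 0.984, -0.002], [0.984, -0.177, -0.0], [-0.001, -0.002, -1.0]]
force: [0.7, -0.5, -0.5]
grip_width: 63.9
grasp_force: 0.0
clock: 18.0
ee_pos: [468.2, 367.6, 285.9]
ee_rot: [[-0.108, 0.994, -0.002], [0.994, 0.108, -0.001], [-0.001, -0.002, -1.0]]
force: [-0.7, -0.4, -0.6]
grip_width: 63.9
grasp_force: 0.0
clock: 18.8
ee_pos: [468.5, 366.8, 286.1]
ee_rot: [[-0.941, 0.34, -0.002], [0.34, 0.941, -0.001], [0.002, -0.002, -1.0]]
force: [-0.5, -1.1, -0.0]
grip_width: 64.0
grasp_force: 0.0
clock: 19.2
ee_pos: [468.6, 366.9, 247.1]
ee_rot: [[-0.984, 0.178, -0.002], [0.178, 0.984, -0.001], [0.001, -0.001, -1.0]]
force: [0.6, 0.6, 0.9]
grip_width: 64.0
grasp_force: 0.0
1688 [447.21433244 348.6383229  115.04796604] [488.52049471 389.78734076 131.88001301]
[ 3.23091005e+01  2.52671360e+01  8.04707296e+01  1.45996796e-03
  7.42797995e+01 -4.74256990e+01]
```

View pics/w3.png

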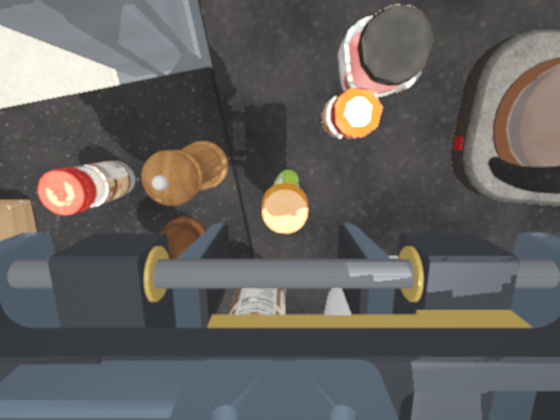

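The dressing cap (285,207) is centred at (468,369), height 130, with free space around it. I descend and grip.

```bash
python3 -m pendant '[[[0,2,15,0,0,0],[0,0,30,0,0,0],[0,0,30,0,0,0],[0,0,25,0,0,0],[0,0,16,0,0,0],[0,0,8,0,0,0],[0,0,2,0,0,0],[0,0,0,0,0,0]]]'
python3 -m pendant '[[[0,0,0,0,0,0],[0,0,0,0,0,0],[0,0,0,0,0,0],[0,0,0,0,0,0],[0,0,0,0,0,0]]]' 1 15
```

```text
clock: 20.05
ee_pos: [469.7, 369.3, 122.5]
ee_rot: [[-0.984, 0.177, 0.001], [0.177, 0.984, 0.001], [-0.001, 0.001, -1.0]]
force: [0.7, 0.3, -0.2]
grip_width: 63.7
grasp_force: 0.0
clock: 20.55
ee_pos: [469.6, 369.2, 122.2]
ee_rot: [[-0.984, 0.177, 0.001], [0.177, 0.984, 0.0], [-0.001, 0.001, -1.0]]
force: [-1.0, 0.0, 5.9]
grip_width: 43.0
grasp_force: 15.0
```

```bash
python3 -m pendant '[[[0,0,-10,0,0,0],[0,0,-25,0,0,0],[0,0,-35,0,0,0],[0,0,-40,0,0,0],[0,0,-40,0,0,0],[0,0,-35,0,0,0],[0,0,-20,0,0,0],[0,0,-10,0,0,0]]]'
python3 -m pendant '[[[-2,-12,0,0,0,0],[-4,-25,0,0,0,0],[-5,-32,0,0,0,0],[-5,-35,0,0,0,0],[-5,-35,0,0,0,0],[-5,-35,0,0,0,0],[-5,-35,0,0,0,0],[-5,-35,0,0,0,0]]]'
python3 -m pendant '[[[-5,-35,0,0,0,0],[-5,-35,0,0,0,0],[-4,-30,0,0,0,0],[-3,-20,0,0,0,0],[-3,-10,0,0,0,0],[-1,-5,0,0,0,0],[0,0,0,0,0,0],[0,0,0,0,0,0]]]'
```

```text
clock: 21.35
ee_pos: [469.5, 369.3, 339.4]
ee_rot: [[-0.984, 0.177, 0.003], [0.177, 0.984, 0.002], [-0.002, 0.002, -1.0]]
force: [-0.1, -0.3, -0.2]
grip_width: 42.6
grasp_force: 15.0
clock: 22.15
ee_pos: [460.3, 120.5, 335.3]
ee_rot: [[-0.984, 0.177, -0.002], [0.177, 0.984, -0.001], [0.002, -0.001, -1.0]]
force: [0.8, -0.8, 0.2]
grip_width: 42.9
grasp_force: 15.0
clock: 22.95
ee_pos: [458.3, -13.4, 336.5]
ee_rot: [[-0.984, 0.176, -0.0], [0.176, 0.984, 0.0], [0.001, 0.0, -1.0]]
force: [0.4, 0.2, -1.0]
grip_width: 42.7
grasp_force: 15.0
```

```bash
python3 -m pendant '[[[0,0,15,0,0,0],[0,0,30,0,0,0],[0,0,35,0,0,0],[0,0,35,0,0,0],[0,0,30,0,0,0],[0,0,20,0,0,0],[0,0,10,0,0,0],[0,0,10,0,0,0]]]'
python3 -m pendant '[[[0,0,8,0,0,0],[0,0,5,0,0,0],[0,0,3,0,0,0],[0,0,1.5,0,0,0],[0,0,1,0,0,0],[0,0,0,0,0,0]]]'
python3 -m pendant '[[[0,0,1,0,0,0],[0,0,0,0,0,0]]]'
```

```text
clock: 23.75
ee_pos: [458.6, -13.5, 151.4]
ee_rot: [[-0.984, 0.176, 0.0], [0.176, 0.984, 0.0], [-0.0, 0.0, -1.0]]
force: [0.2, -0.1, -0.6]
grip_width: 42.7
grasp_force: 15.0
clock: 24.35
ee_pos: [458.5, -14.1, 133.4]
ee_rot: [[-0.984, 0.177, 0.0], [0.177, 0.984, -0.0], [-0.0, 0.0, -1.0]]
force: [-0.6, -0.4, -1.0]
grip_width: 42.7
grasp_force: 15.0
clock: 24.55
ee_pos: [458.4, -14.0, 132.3]
ee_rot: [[-0.984, 0.177, 0.0], [0.177, 0.984, 0.0], [-0.0, 0.0, -1.0]]
force: [0.3, 0.1, -0.7]
grip_width: 43.0
grasp_force: 15.0
```

```bash
python3 -m pendant '[[[0,0,0.8,0,0,0],[0,0,0,0,0,0]]]';python3 -m pendant '[[[0,0,0.7,0,0,0],[0,0,0,0,0,0]]]'
```

```text
clock: 24.75
ee_pos: [458.4, -14.0, 131.4]
ee_rot: [[-0.984, 0.177, 0.0], [0.177, 0.984, 0.0], [-0.0, 0.0, -1.0]]
force: [-0.2, 0.8, -0.3]
grip_width: 42.7
grasp_force: 15.0
clock: 24.95
ee_pos: [458.7, -14.2, 131.1]
ee_rot: [[-0.984, 0.177, 0.001], [0.177, 0.984, -0.0], [-0.001, -0.0, -1.0]]
force: [-1.4, -2.0, 7.8]
grip_width: 42.6
grasp_force: 15.0
```

```bash
python3 -m pendant '[[[0,0,0,0,0,0],[0,0,0,0,0,0],[0,0,0,0,0,0]]]' 0.3
python3 -m pendant '[[[0,0,-15,0,0,0],[0,0,-30,0,0,0],[0,0,-35,0,0,0],[0,0,-35,0,0,0],[0,0,-25,0,0,0],[0,0,-10,0,0,0],[6,20,0,0,0,0],[9,30,0,0,0,0]]]'
python3 -m pendant '[[[11,36,0,0,0,0],[11,36,0,0,0,0],[11,36,0,0,0,0],[11,36,0,0,0,0],[11,36,0,0,0,0],[9,30,0,0,0,0],[5,15,0,0,0,0],[0,0,0,0,0,0]]]' 0.12
python3 - <<'E'
from h import *
s=bot.get_state();print(s["ee_pos"],s["grip_width"],s["q"])
f,W,c=cap("wrist");cv2.imwrite("pics/w4.png",f)
X=W.reshape(-1,3)
m=(X[:,2]>112)&(X[:,2]<140)&(abs(X[:,0]-424)<40)&(abs(X[:,1]-272)<40)
p=X[m];print(len(p),p.min(0),p.max(0))
f,W,c=cap("side");cv2.imwrite("pics/s4.png",f)
E
```

```text
clock: 25.25
ee_pos: [458.4, -14.0, 130.7]
ee_rot: [[-0.984, 0.177, -0.0], [0.177, 0.984, 0.0], [0.0, 0.0, -1.0]]
force: [0.1, 0.2, 0.5]
grip_width: 62.8
grasp_force: 0.0
clock: 26.05
ee_pos: [452.5, 37.5, 280.3]
ee_rot: [[-0.984, 0.179, -0.0], [0.179, 0.984, -0.0], [0.0, -0.0, -1.0]]
force: [-0.1, 0.1, 0.3]
grip_width: 63.9
grasp_force: 0.0
clock: 26.85
ee_pos: [423.6, 273.0, 279.7]
ee_rot: [[-0.985, 0.174, -0.001], [0.174, 0.985, -0.0], [0.001, -0.001, -1.0]]
force: [0.4, -0.4, -0.0]
grip_width: 80.3
grasp_force: 0.0
[423.61797569 273.01981199 279.70322056] 80.30229707703124 [ 2.59994882e+01  1.59804069e+01  9.01360483e+01  1.64345469e-02
  7.39598465e+01 -5.39590295e+01]
1717 [396.87657924 247.36757515 116.51918945] [445.96590927 297.15312763 139.30979405]
```

View pics/w4.png

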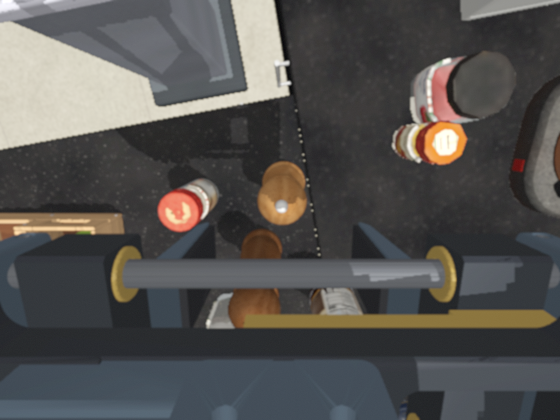

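View pics/s4.png

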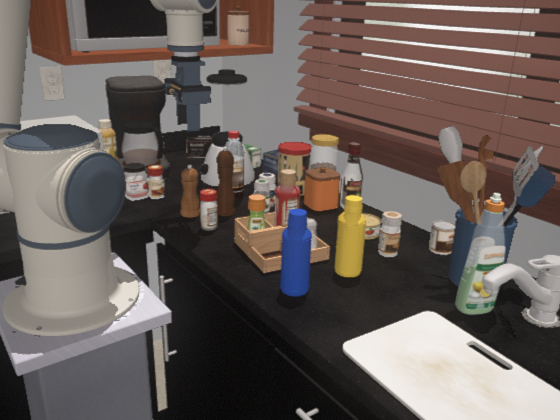

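The wrist view shows the mill knob at (282,205), centred between the open fingers. The side view shows the dressing bottle (257,215) standing in its bay. I descend onto the mill's head.

```bash
python3 -m pendant '[[[1,-1,20,0,0,0],[0,0,35,0,0,0],[0,0,35,0,0,0],[0,0,30,0,0,0],[0,0,20,0,0,0],[0,0,13,0,0,0],[0,0,6,0,0,0],[0,0,0,0,0,0]]]'
python3 -m pendant '[[[0,0,0,0,0,0],[0,0,0,0,0,0],[0,0,0,0,0,0],[0,0,0,0,0,0],[0,0,0,0,0,0],[0,0,0,0,0,0]]]' 1 30
```

```text
clock: 27.75
ee_pos: [423.0, 269.8, 121.2]
ee_rot: [[-0.984, 0.178, -0.001], [0.178, 0.984, -0.001], [0.001, -0.001, -1.0]]
force: [-0.4, 0.1, 0.3]
grip_width: 80.4
grasp_force: 0.0
clock: 28.35
ee_pos: [423.4, 270.9, 122.0]
ee_rot: [[-0.984, 0.177, 0.001], [0.177, 0.984, 0.001], [-0.001, 0.001, -1.0]]
force: [-1.3, 1.4, 5.4]
grip_width: 47.8
grasp_force: 30.0
```

```bash
python3 -m pendant '[[[0,0,-8,0,0,0],[0,0,-20,0,0,0],[0,0,-30,0,0,0],[0,0,-38,0,0,0],[0,0,-38,0,0,0],[0,0,-30,0,0,0],[0,0,-18,0,0,0],[0,0,-8,0,0,0]]]'
python3 -m pendant '[[[-3,-12,0,0,0,0],[-6,-25,0,0,0,0],[-8,-32,0,0,0,0],[-8,-35,0,0,0,0],[-8,-35,0,0,0,0],[-8,-35,0,0,0,0],[-8,-35,0,0,0,0],[-8,-35,0,0,0,0]]]'
python3 -m pendant '[[[-8,-35,0,0,0,0],[-8,-32,0,0,0,0],[-6,-25,0,0,0,0],[-4,-16,0,0,0,0],[-3,-9,0,0,0,0],[-1,-4,0,0,0,0],[0,0,0,0,0,0],[0,0,0,0,0,0]]]'
python3 - <<'E'
from h import *
f,W,c=cap("side");cv2.imwrite("pics/s5.png",f)
E
```

```text
clock: 29.15
ee_pos: [423.3, 270.7, 313.7]
ee_rot: [[-0.984, 0.177, 0.002], [0.177, 0.984, 0.001], [-0.002, 0.001, -1.0]]
force: [0.9, -0.7, -2.5]
grip_width: 47.4
grasp_force: 29.9
clock: 29.95
ee_pos: [434.9, 18.5, 310.5]
ee_rot: [[-0.984, 0.177, -0.002], [0.177, 0.984, -0.0], [0.002, -0.0, -1.0]]
force: [0.9, -0.0, -2.8]
grip_width: 47.2
grasp_force: 29.9
clock: 30.75
ee_pos: [444.0, -103.3, 311.5]
ee_rot: [[-0.984, 0.176, -0.001], [0.176, 0.984, 0.0], [0.001, 0.0, -1.0]]
force: [0.6, 0.0, -2.7]
grip_width: 47.6
grasp_force: 29.9
```

View pics/s5.png

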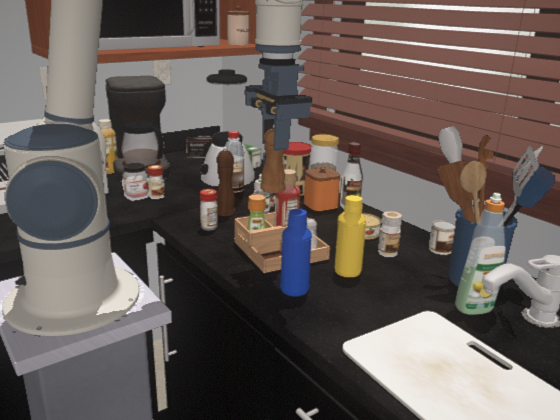

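The mill hangs upright at (272,165) above its bay. I lower it.

```bash
python3 -m pendant '[[[0,-1,12,0,0,0],[0,0,25,0,0,0],[0,0,32,0,0,0],[0,0,32,0,0,0],[0,0,27,0,0,0],[0,0,18,0,0,0],[0,0,10,0,0,0],[0,0,8,0,0,0]]]'
python3 -m pendant '[[[0,0,7,0,0,0],[0,0,4,0,0,0],[0,0,2,0,0,0],[0,0,1,0,0,0],[0,0,0,0,0,0]]]'
python3 -m pendant '[[[0,0,1,0,0,0],[0,0,0,0,0,0]]]'
```

```text
clock: 31.6
ee_pos: [444.2, -104.6, 147.4]
ee_rot: [[-0.984, 0.176, -0.0], [0.176, 0.984, 0.0], [0.0, 0.0, -1.0]]
force: [-0.1, 1.5, -1.7]
grip_width: 47.2
grasp_force: 29.9
clock: 32.1
ee_pos: [444.2, -105.0, 133.9]
ee_rot: [[-0.984, 0.177, 0.0], [0.177, 0.984, -0.0], [-0.0, -0.0, -1.0]]
force: [-0.6, -0.5, -2.0]
grip_width: 47.4
grasp_force: 29.9
clock: 32.3
ee_pos: [444.2, -105.0, 132.8]
ee_rot: [[-0.984, 0.177, 0.0], [0.177, 0.984, -0.0], [-0.0, -0.0, -1.0]]
force: [-0.2, -0.6, -1.3]
grip_width: 47.7
grasp_force: 29.9
```

```bash
python3 -m pendant '[[[0,0,0.8,0,0,0],[0,0,0,0,0,0]]]';python3 -m pendant '[[[0,0,0.7,0,0,0],[0,0,0,0,0,0]]]';python3 -m pendant '[[[0,0,0.5,0,0,0],[0,0,0,0,0,0]]]'
```

```text
clock: 32.5
ee_pos: [444.1, -104.9, 131.9]
ee_rot: [[-0.984, 0.177, -0.0], [0.177, 0.984, 0.0], [0.0, 0.0, -1.0]]
force: [-0.9, -0.2, -2.0]
grip_width: 47.6
grasp_force: 29.9
clock: 32.7
ee_pos: [444.0, -104.9, 131.2]
ee_rot: [[-0.984, 0.177, -0.0], [0.177, 0.984, 0.0], [0.0, 0.0, -1.0]]
force: [-0.1, -0.7, -2.5]
grip_width: 47.0
grasp_force: 29.9
clock: 32.9
ee_pos: [444.3, -105.0, 131.0]
ee_rot: [[-0.984, 0.177, 0.001], [0.177, 0.984, -0.0], [-0.001, -0.0, -1.0]]
force: [-0.9, 0.6, 5.3]
grip_width: 47.7
grasp_force: 29.9
```

Contact. I release, rise, and move aside for a check.

```bash
python3 -m pendant '[[[0,0,0,0,0,0],[0,0,0,0,0,0],[0,0,0,0,0,0],[0,0,0,0,0,0]]]' 0.25
python3 -m pendant '[[[0,0,-15,0,0,0],[0,0,-30,0,0,0],[0,0,-35,0,0,0],[0,0,-40,0,0,0],[0,0,-30,0,0,0],[0,0,-10,0,0,0]]]'
python3 -m pendant '[[[0,-40,0,0,0,0],[0,-40,0,0,0,0],[0,-40,0,0,0,0],[0,-40,0,0,0,0],[0,-40,0,0,0,0],[0,-20,0,0,0,0],[0,0,0,0,0,0],[0,0,0,0,0,0]]]'
python3 - <<'E'
from h import *
f,W,c=cap("top");cv2.imwrite("pics/t6.png",cv2.resize(f[140:290,100:340],None,fx=3.3,fy=3.3))
X=W.reshape(-1,3)
C=np.array([497.1,-66.05]);a=np.deg2rad(79.83);R=np.array([[np.cos(a),np.sin(a)],[-np.sin(a),np.cos(a)]])
for n,x,y,z0,z1 in[("ket",542.4,-28.5,182,200),("dress",458.3,-13.4,126,146),("short",444.5,-104.4,120,142),("salt",540,-121.5,88,105),("tall",515.5,228,150,190),("spice",419,158,98,115),("cola",597,313,205,222)]:
    m=(X[:,2]>z0)&(X[:,2]<z1)&(np.hypot(X[:,0]-x,X[:,1]-y)<35);p=X[m]
    if len(p)<5: print(n,len(p));continue
    lo,hi=p.min(0),p.max(0);c=(lo+hi)/2
    print(n,len(p),c[:2].round(1),"ext",(hi-lo).round(),"caddy",(R@(c[:2]-C)).round(1),"zmax",hi[2].round(1))
E
```

```text
clock: 33.3
ee_pos: [444.1, -105.0, 130.7]
ee_rot: [[-0.984, 0.177, -0.0], [0.177, 0.984, 0.0], [0.0, 0.0, -1.0]]
force: [-0.1, -0.5, 0.4]
grip_width: 68.2
grasp_force: 0.0
clock: 33.9
ee_pos: [445.1, -105.3, 293.6]
ee_rot: [[-0.984, 0.177, 0.004], [0.177, 0.984, -0.002], [-0.004, -0.001, -1.0]]
force: [0.1, 0.0, -1.8]
grip_width: 68.5
grasp_force: 0.0
clock: 34.7
ee_pos: [404.9, -321.2, 290.0]
ee_rot: [[-0.984, 0.178, -0.001], [0.178, 0.984, 0.001], [0.001, 0.001, -1.0]]
force: [0.3, 1.0, -0.7]
grip_width: 68.3
grasp_force: 0.0
ket 0
dress 0
short 0
salt 0
tall 389 [513.4 229. ] ext [47. 50. 39.] caddy [293.3  36. ] zmax 190.0
spice 0
cola 188 [597.3 312.7] ext [32. 32. 13.] caddy [390.5 -31.7] zmax 218.2
```

View pics/t6.png

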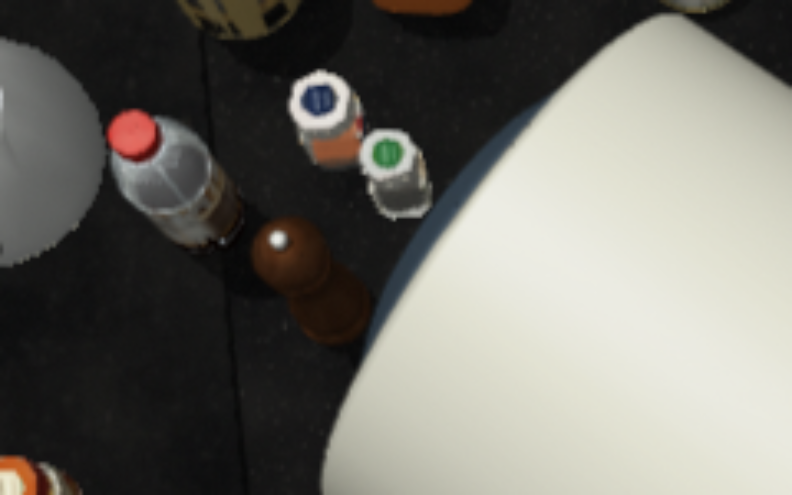

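The arm covers the caddy in this view (tall mill and cola are unmoved), so I swing farther aside.

```bash
python3 -m pendant '[[[16,-36,0,0,0,0],[16,-36,0,0,0,0],[16,-36,0,0,0,0],[16,-36,0,0,0,0],[16,-36,0,0,0,0],[16,-36,0,0,0,0],[16,-36,0,0,0,0],[16,-36,0,0,0,0]]]'
python3 -m pendant '[[[0,0,0,0,0,0],[0,0,0,0,0,0]]]'
python3 - <<'E'
from h import *
f,W,c=cap("top");cv2.imwrite("pics/t7.png",cv2.resize(f[140:290,200:400],None,fx=4,fy=4))
X=W.reshape(-1,3)
C=np.array([497.1,-66.05]);a=np.deg2rad(79.83);R=np.array([[np.cos(a),np.sin(a)],[-np.sin(a),np.cos(a)]])
for n,x,y,z0,z1 in[("ket",542.4,-28.5,182,200),("dress",458.3,-13.4,126,146),("short",444.5,-104.4,120,142),("salt",540,-121.5,88,105),("tall",515.5,228,150,190),("spice",419,158,98,115),("cola",597,313,205,222)]:
    m=(X[:,2]>z0)&(X[:,2]<z1)&(np.hypot(X[:,0]-x,X[:,1]-y)<35);p=X[m]
    if len(p)<5: print(n,len(p));continue
    lo,hi=p.min(0),p.max(0);c=(lo+hi)/2
    print(n,len(p),c[:2].round(1),"ext",(hi-lo).round(),"caddy",(R@(c[:2]-C)).round(1),"zmax",hi[2].round(1))
E
```

```text
clock: 35.55
ee_pos: [228.3, -582.5, 290.6]
ee_rot: [[-0.984, 0.175, 0.0], [0.175, 0.984, 0.0], [-0.0, 0.0, -1.0]]
force: [1.0, -1.3, -0.6]
grip_width: 68.4
grasp_force: 0.0
clock: 35.75
ee_pos: [228.7, -581.8, 290.3]
ee_rot: [[-0.984, 0.177, 0.0], [0.177, 0.984, 0.001], [0.0, 0.001, -1.0]]
force: [0.4, -0.5, -0.1]
grip_width: 68.5
grasp_force: 0.0
ket 244 [541.8 -29.7] ext [37. 38. 17.] caddy [ 43.7 -37.6] zmax 198.8
dress 267 [458.3 -13.5] ext [41. 40. 18.] caddy [44.9 47.5] zmax 143.8
short 188 [ 444.4 -103.1] ext [50. 49. 17.] caddy [-45.8  45.3] zmax 141.9
salt 136 [ 541.9 -119.1] ext [33. 32. 13.] caddy [-44.3 -53.5] zmax 100.7
tall 387 [513.9 228.6] ext [47. 50. 37.] caddy [293.   35.5] zmax 189.7
spice 291 [419.4 158.3] ext [44. 44. 12.] caddy [207.1 116.1] zmax 111.1
cola 185 [597.4 313.1] ext [32. 32. 13.] caddy [390.9 -31.8] zmax 218.4
```

View pics/t7.png

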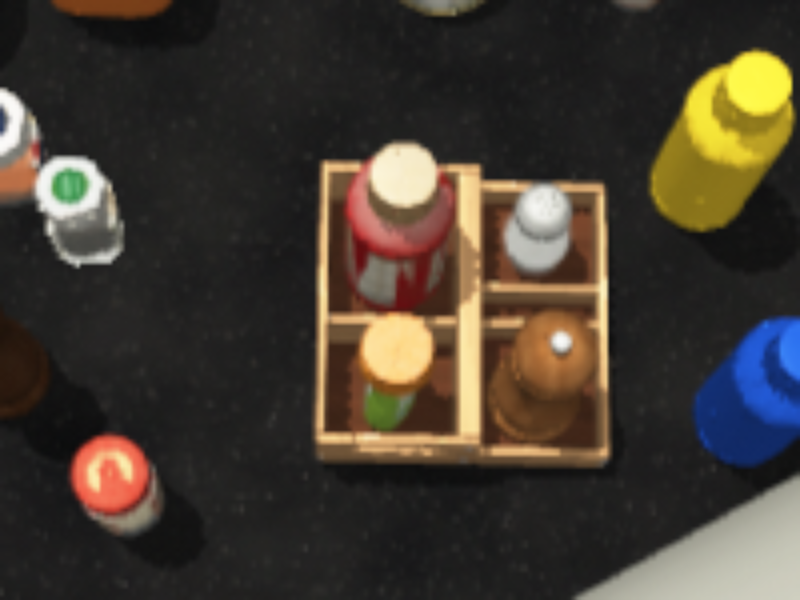

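The picture shows all four in their bays: ketchup (402,190), dressing (396,350), salt (540,225) and mill (555,355). Each is within 3 mm of its bay centre at the right height, and the look-alikes are unmoved.

```bash
python3 -c "
from plant import bot
print(bot.finish_job())"
```

```text
the job is handed in; nothing more can be done
None
```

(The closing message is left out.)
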